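Clamp the job card's foot and hold the bulldog clip gaping around the card edge

ROBOT

A 6-joint arm with a two-finger parallel gripper is mounted at the origin on the work surface. World frame = base frame: x ahead of the robot, y to its left, z up, the work surface at z = 0. Lengths are in mm, angles in rad, forces in N, time in s.
With the tool pointing down it reaches from about 350 to 875 mm from the base axis. Payload 4.2 kg.
Tool frame: the origin (TCP) lies between the finger pads; the fingertips stand 25 mm ahead of it and the grasp point (between the pads) lies 6 mm ahead of it; z points along the fingers, y is the line along which they close (so a half turn about z gives the same grasp; the last joint's range is limited). The gripper opens to 85 mm and grips with 20 to 120 N. Pads are 22 mm wide; open, the fingers measure 114 mm over their backs; the gripper's body (76 mm by 85 mm) begins 54 mm behind the grasp point. The pads swing forward as they close: fully open they stand 13 mm farther back than shut.
Start: joints at [-0.873, 0.385, 0.008, 0, -1.194, -0.259], TCP at [265.545, -565.761, 256.312] pointing down, gripper open.
Joint ranges: [-3.14, 3.14], [-1.21, 2.06], [-1.07, 1.41], [-3.16, 2.05], [-2.99, -0.16], [-3.1, 3.1]. Speed limits (rad/s): [2.79, 2.79, 3.14, 3.14, 3.14, 3.14].

INTERFACE

Orientations are given as a unit quaternion [x, y, z, w].
In Python, from bench import arm gives the robot as it stands.
- The arm moves only by the shell command python3 -m pendant 'ROWS'. ROWS is JSON, a list of rows, each a list of 7 numbers: the shift along the tool's x, y, z in m, then the turn, a rotation vector about the tool's x, y, z in degrees, then the finger opening in m, from 0 to 0.0854. In form: [[x, y, z, wx, wy, wz, fingers], ...]. A call has 1 to 12 rows; each row shifts and turns the commanded pose from where the row before left it, along the tool's axes as they then stand; what a row does not reach is not made up. A row lasts 1/10 s, in which the tool goes at most 50 mm and 8.59 degrees, less where a joint would pass 70% of its speed; a pose out of reach is approached as far as the arm can. A call is refused whole if a number of a shift passes 0.05 or a number of a turn 8.59, either way. A call with a gripper value outside its range is refused whole. The fingers move at their own pace and stop on an object; the grip force is fixed at half the most. Time passes only in rows, so rows that do not move let the fingers close. It gives the time, the measured TCP pose, the force, the opening and the grip force at its end, in the units of the state.
- arm.read_state(): the state, without advancing time (a new reading comes with each control period).
- arm.get_image(name): name is "scene" or "top"; returns a dict with "image" (420x560x3 uint8, red, green, blue), "fx", "fy", "cx", "cy" (pixels), "k1" (the pictures are not rectified: a ray, as slopes to the right and down, at radius r is drawn at 1 + k1 r^2 times it, then the intrinsics apply), "xyz" and "rotation" of the camera in the world. Camera axes: x right, y down, z forward; pixel columns grow to the right and rows downward; lengths in mm; the calibration is good to about 2 mm. A picture is of the moment at which its call begins. There is no depth.
- arm.job_done(): hands the job in; it is judged then, once.
The state is a dict: "clock": time; "joints": joint angles; "joint_vel": joint speeds; "joint_efforts": joint torques, N m; "position": TCP position; "ee_rot": TCP orientation; "contact_force": force on the tool from outside, world axes, zero at the start; "wrist_torque": the same for the moment, N m; "gripper_width": finger opening in mm; "grasp_force": force on a finger pad.
Only numpy, scipy, OpenCV 4.12 (cv2) and the standard library are available. Lean on these libraries where they do the work, as an engineer would, in place of code of your own. Each camera call takes 0.05 s, during which the arm holds its last target. There are 200 camera calls.

TASK

First swing the red-handled toggle clamp over centre until its pad holds down the blue foot of the job card. Then squeeze the black bulldog clip on the white rack wide open, lift it off, and lower it over the middle part of the card's top edge, lined up with the edge, so that the card's edge is well inside the mouth with one jaw on either side and neither touching the card. Finish there, still holding the clip squeezed wide open around the card so a colleague can slip a sheet in; do not drop the clip, do not shift the card's foot, and leave the other things on the bench alone.

Things in the scene. Friction and masses are not known exactly. Their poses are not given: they have to be found in the camera images.
- fixture: Aluminium loading plate, fixed, 140 (x) x 340 (y) x 12 mm; y runs from -180 to +160 mm about the origin, which is on the underside; z up. The card's foot lies on it between low steel ribs; a blue toggle clamp stands near its -y end (cheeks 46 mm long in y, 42 mm wide in x, 67 mm high).
- clamp_pivot (a point): Centre of the clamp arm's hinge pin, 50 mm above the bench, at (0, -135, 50) mm in the fixture's frame; axes as the fixture's. The arm swings in the fixture's y-z plane.
- clamp_grip (a point): Middle of the clamp arm's red round grip (22 mm diameter, 36 mm long, along the arm), 97 mm from the hinge pin. The arm is a steel bar 20 mm wide, 10 mm thick, from pin to grip; a rubber pad hangs 18 mm below it, 70 mm from the pin. The point's y axis points outwards along the arm, its x axis along the hinge.
- clamp_arm (a joint): Arm angle, rad. 0 = level, pointing to the fixture's +y, pad on the foot (clamped); 1.57 = straight up; starts open, leaning back at 1.7 to 1.95 (stop 1.95). The arm is heavy (0.3 kg) on a slightly stiff hinge: pushed over the top, to below about 1.3, it falls onto the foot and stays; about 2 N at the grip moves it. It can be pushed with closed fingers from its outer side.
- card_stand: Job card: a stiff yellow card 3 mm thick (x), 100 mm wide (y), upright in a blue foot of 60 (x) x 230 (y) x 20 mm, 0.4 to 0.7 kg, loose in the fixture's nest. Origin at the centre of the foot's underside; the card's middle is at y = +50 mm, its top edge at z = 120 mm (132 mm above the bench). The clamp presses the foot's -y end.
- card_edge (a point): Middle of the card's top edge; x is the card's normal, y runs along the edge, z up.
- clip_rack: White rack, fixed: base 60 (x) x 110 (y) x 12 mm with an upright aluminium plate 4 mm thick (x), 100 mm long (y), top at 85 mm. Origin at the centre of its underside. The clip sits clipped on the plate's top edge.
- clip: Black bulldog clip, 50 g, sitting jaws down on the rack plate, lined up with it, up to 25 mm from the rack's middle. Origin on its pivot barrel (4 mm radius, 34 mm long in y), 89 mm above the bench at first; x: jaws and handles open along it, y along the gripped edge, z up to the handles. Jaws 40 mm wide (y), reaching 30 mm below the origin; an edge can enter 26 mm before meeting the barrel.
- clip_handles (a point): Midway between the ends of the clip's two flared handles, 34 mm above its origin, same axes. Each end is a round roll 8 mm thick, 26 mm long (y); 48 mm over both (x) when shut. Squeeze the rolls together along x from above: 4 N at first, 10 N fully open, when they measure 20 mm over both, stand 39 mm above the origin, and the jaw faces are 26 mm apart.
- clip_mouth (a point): Point midway between the jaws, at the level of the shut jaws' tips, 30 mm below the clip's origin, same axes.
- clip_jaw (a joint): Opening angle of each half of the clip, rad: about 0 when shut on the rack plate (faces 4 mm apart), 0.38 at the stop (faces 26 mm apart); the two halves open equally. 0.25 or more counts as wide open (faces 19 mm apart).
- bowl: Green mixing bowl, 104 mm across, 55 mm high, beside the rack; origin under its centre. Leave it.
- stone_model: Cream dental stone model, 62 x 66 x 32 mm. Leave it.
- spray_can: Blue bottle with white cap, 52 mm across, 150 mm high. Leave it.
- jar: Jar with white lid, 68 mm across, 70 mm high. Leave it.
- mug: White mug, 80 mm across, 90 mm high. Leave it.

How it is judged (in metres and radians):
On the way, in this order (a step that is already met when the one before it is completed fails the run):
1. the clamp arm is over centre and down on the card's foot (value of joint clamp_arm below 0.06 rad), for 0.3 s.
2. the clip is squeezed wide open and lifted at least 30 mm off the rack (value of joint clip_jaw above 0.2 rad and contact force between clip and the fingers above 2 N and z of clip in the frame of clip_rack above 0.12 m), for 0.2 s.
At the end, for the whole second after the job is handed in: Clamp arm below 0.06 rad. Fingers hold the clip open past 0.2 rad, upright within 0.35 rad, along the edge within 0.26 rad, its mouth point 10 to 28 mm below the card edge, within 10 mm of the card plane and 30 mm of the edge middle, not touching the card (under 0.5 N) (value of joint clamp_arm below 0.06 rad and value of joint clip_jaw above 0.2 rad and contact force between clip and the fingers above 2 N and contact force between clip and card_stand below 0.5 N and z of clip_mouth in the frame of card_edge between -0.028 and -0.01 m and x of clip_mouth in the frame of card_edge between -0.01 and 0.01 m and y of clip_mouth in the frame of card_edge between -0.03 and 0.03 m and angle between the y axis of clip and the y axis of card_stand, either way round below 0.26 rad and angle between clip's own z axis and vertical below 0.35 rad); the arm keeps its last pose, push and grip.
It fails at once if the clip is dropped (height (world z) of clip below 0.055 m).
It fails at once if the job card's foot is shifted by more than 15 mm or tipped (distance of card_stand from where it was at the start of the episode above 0.015 m or angle between card_stand's own z axis and vertical above 0.15 rad).
It fails at once if a bystander is moved by more than 25 mm (distance of any of bowl, stone_model, spray_can, jar, mug from where it was at the start of the episode above 0.025 m).
It also fails if it takes over 51 s, if anything falls off the work surface, if the arm or the gripper's body presses on something with over 40 N, if the wrist force passes 120 N, or if a joint passes its speed limit or range.

## Working session

There is one attempt and no reset: what is moved stays moved. The work goes in short steps, Python scripts to look and compute and a shell command to move; the robot and the scene stay as the last step left them, time stands still between calls to the robot, and variables do not carry over. Pictures are saved under pics/ and viewed, at most 10 in all, crops included, and the job is handed in when it is done.

```bash
mkdir -p pics; ls
cat > h.py <<'E'
import numpy as np, cv2
from bench import arm
from scipy.spatial.transform import Rotation as R
def get(n):
    d=arm.get_image(n); return d
def Rm(d):
    r=np.array(d["rotation"],float)
    return r if r.shape==(3,3) else R.from_quat(r).as_matrix()
def ray(d,u,v):
    K=np.array([[d["fx"],0,d["cx"]],[0,d["fy"],d["cy"]],[0,0,1.]])
    p=cv2.undistortPoints(np.array([[[u,v]]],float),K,np.array([d["k1"],0,0,0,0.]))[0,0]
    return np.array(d["xyz"],float),Rm(d)@np.array([p[0],p[1],1])
def onz(d,u,v,z):
    o,r=ray(d,u,v); return o+r*(z-o[2])/r[2]
def proj(d,P):
    q=Rm(d).T@(np.array(P,float)-np.array(d["xyz"],float)); s=q[:2]/q[2]
    s=s*(1+d["k1"]*(s@s)); return np.array([d["fx"]*s[0]+d["cx"],d["fy"]*s[1]+d["cy"]])
E
python3 - <<'E'
from h import *
for n in("top","scene"):
    d=get(n); print(n,{k:v for k,v in d.items() if k!="image"})
    cv2.imwrite(f"pics/{n}0.png",cv2.resize(d["image"][:,:,::-1],(800,600),interpolation=cv2.INTER_CUBIC)); np.save(f"{n}0.npy",d,allow_pickle=True)
print(arm.read_state())
E
```

```text
pics
top {'fx': 532.9719763879251, 'fy': 532.9719763879251, 'cx': 280.2260831344795, 'cy': 201.6324501159054, 'k1': -0.1520905267843598, 'xyz': array([ 508.72696752,  -75.42910569, 1659.57284678]), 'rotation': array([ 0.71023979, -0.70366959,  0.01190108, -0.01633714])}
scene {'fx': 457.1465314906731, 'fy': 457.1465314906731, 'cx': 284.0512958486417, 'cy': 205.7098971820545, 'k1': 0.029939919811055482, 'xyz': array([1488.56028548,  630.87433389,  810.0517223 ]), 'rotation': array([ 0.38536675,  0.78155912, -0.43861024, -0.21972452])}
{'clock': 0.1, 'joints': array([-8.73395513e-01,  3.85494337e-01,  6.77112291e-03, -4.51213276e-04,
       -1.19404585e+00, -2.58569675e-01]), 'joint_vel': array([-0.00034256, -0.00337015,  0.00380379,  0.00322271,  0.00116432,
       -0.00130768]), 'joint_efforts': array([-1.13328788e-03, -3.93319380e+01,  1.88928062e+01,  4.19799775e+00,
       -2.62337395e-03,  7.36330890e-06]), 'position': array([ 265.34860042, -565.34323124,  255.32305961]), 'ee_rot': array([-2.17577918e-01,  9.76042434e-01,  9.72282163e-04, -2.67522427e-04]), 'contact_force': array([-0.1558748 ,  0.17324986, -0.35768402]), 'wrist_torque': array([-0.05196829,  0.01416816,  0.03017759]), 'grasp_force': 0.0, 'gripper_width': 85.30074466693888}
```

View pics/top0.png

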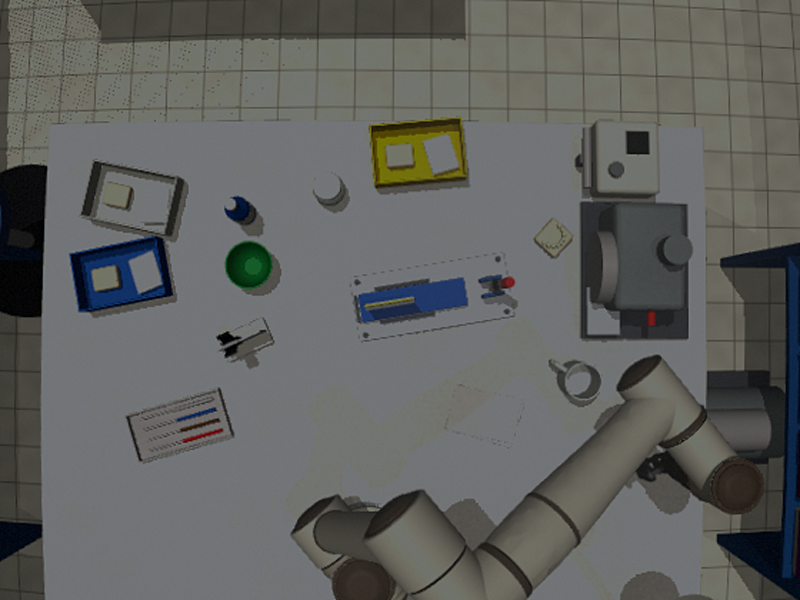

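View pics/scene0.png

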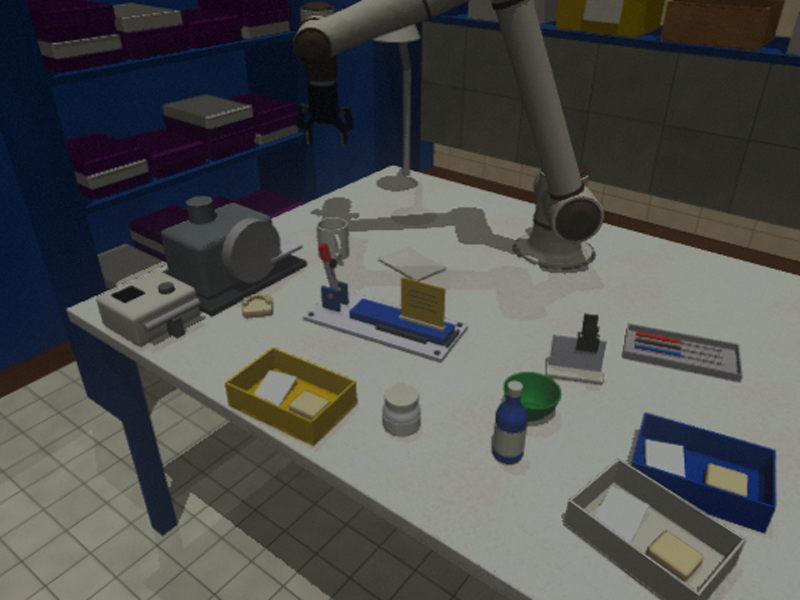

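The top view shows the fixture centred near (432,297) with the clamp at (500,285), the card edge from (363,305) to (414,298), the rack and clip near (243,340), the bowl at (249,265), and the mug at (578,382). The scene view shows the clamp leaning back with its red grip at (324,252), and the clip at (590,330).

Run:
```python
from h import *
T=np.load("top0.npy",allow_pickle=True).item();S=np.load("scene0.npy",allow_pickle=True).item()
def crop(d,x,y,w,h,s): 
    c=np.clip(d["image"][y:y+h,x:x+w,::-1].astype(float)*1.8,0,255).astype(np.uint8)
    return cv2.resize(c,(w*s,h*s),interpolation=cv2.INTER_CUBIC)
# each 6x: top fixture (240,170,130x72); top rack (145,215,50x50); scene rack (375,210,60x60) 
a=crop(T,240,172,130,70,6)
b=np.hstack([crop(T,146,216,50,45,6),crop(S,375,215,60,45,8)[:270]])
b=np.hstack([b,np.zeros((270,780-b.shape[1],3),np.uint8)]) if b.shape[1]<780 else b[:,:780]
cv2.imwrite("pics/c1.png",np.vstack([a[:330],b]))
```

```text
(no output)
```

View pics/c1.png

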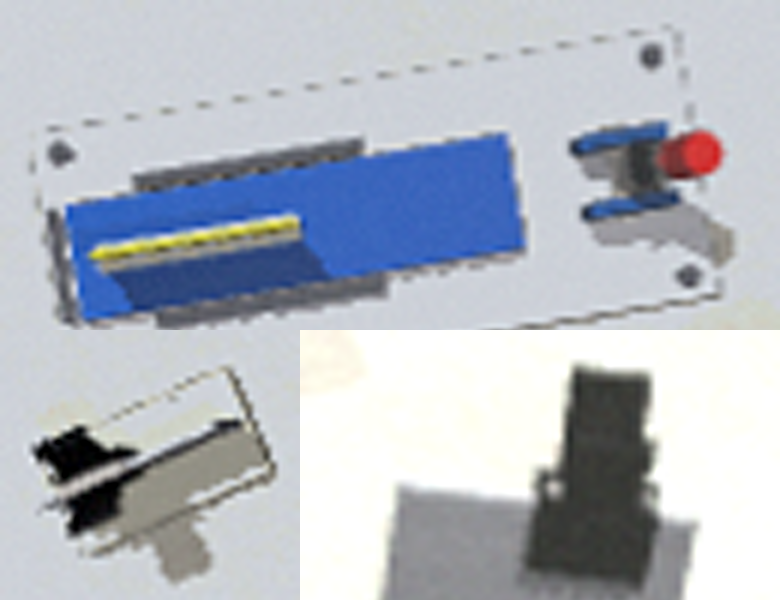

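The crops show the plate corners at (38,130), (678,28) and (720,296), the card edge from (92,254) to (300,222), and the red grip end at (703,152). In the rack crop, the handles are centred near (82,480), the rack plate line runs through (135,468) to (238,424), and the base corners are at (230,367) and (272,467).

```bash
cat >> h.py <<'E'
T=np.load("top0.npy",allow_pickle=True).item();S=np.load("scene0.npy",allow_pickle=True).item()
fa=lambda p:(240+p[0]/6-.4,172+p[1]/6-.4)
fb=lambda p:(146+p[0]/6-.4,216+(p[1]-330)/6-.4)
fs=lambda p:(375+(p[0]-300)/8-.4,215+(p[1]-330)/8-.4)
E
python3 - <<'E'
from h import *
np.set_printoptions(precision=1,suppress=True)
T["xyz"]=np.array(T["xyz"])
c=[onz(T,*fa(p),12) for p in((38,130),(678,28),(720,296))]
for q in c:print("plate",q)
ey=c[0]-c[1];print(np.linalg.norm(ey),np.degrees(np.arctan2(ey[1],ey[0]))-90, np.linalg.norm(c[2]-c[1]))
f=[onz(T,*fa(p),32) for p in((67,205),(508,135),(525,248),(84,320))]
print("foot",f,np.mean(f,0)); e=f[0]-f[1]+f[3]-f[2];print(np.linalg.norm(e)/2,np.degrees(np.arctan2(e[1],e[0]))-90)
# yellow mask
hsv=cv2.cvtColor(T["image"],cv2.COLOR_RGB2HSV);m=cv2.inRange(hsv,(20,100,40),(35,255,255));m[:,:245]=0;m[:175]=0;m[225:]=0;m[:,300:]=0
r=cv2.minAreaRect(cv2.findNonZero(m));print("yel",r);b=cv2.boxPoints(r)
for p in b:print(onz(T,*p,132))
print(onz(T,*r[0],132))
# rack
for p in((230,367),(272,467)):print("base",onz(T,*fb(p),12))
for p in((135,468),(238,424)):print("rackplate",onz(T,*fb(p),85))
print("handles",onz(T,*fb((82,480)),123))
V=T["image"].astype(int).sum(2)
m=(V[216:261,146:196]<45).astype(np.uint8);ys,xs=np.nonzero(m);print("dark",len(xs))
for y in range(12,38):print(''.join('%4d'%v for v in V[216+y,146:172]))
# scene: handle top ends
for p in((575,368),(650,374)):print("S",onz(S,*fs(p),127))
for p in((527,568),(640,585)):print("Sjaw",onz(S,*fs(p),59))
h,=[cv2.inRange(cv2.cvtColor(T["image"],cv2.COLOR_RGB2HSV),(0,150,60),(8,255,255))]
h[:,:340]=0;h[:,365:]=0;print("red",cv2.minAreaRect(cv2.findNonZero(h)))
hs=cv2.inRange(cv2.cvtColor(S["image"],cv2.COLOR_RGB2HSV),(0,150,40),(8,255,255));hs[:150]=0;hs[200:]=0;hs[:,:200]=0;hs[:,250:]=0;print("redS",cv2.minAreaRect(cv2.findNonZero(hs)))
E
```

```text
plate [599.5  41.7  12. ]
plate [ 655.4 -288.9   12. ]
plate [ 516.9 -311.2   12. ]
335.3380883946384 9.606753371119396 140.29727888462597
foot [array([560.2,  25. ,  32. ]), array([ 598. , -199.4,   32. ]), array([ 540.5, -208.5,   32. ]), array([501.8,  15.7,  32. ])] [550.1 -91.8  32. ]
227.58379579180223 9.674353234159284
yel ((272.0, 211.49998474121094), (1.4614124298095703, 34.36293411254883), 80.90972137451172)
[535.    6.7 132. ]
[551.5 -90.5 132. ]
[547.4 -91.2 132. ]
[530.9   6.  132. ]
[541.2 -42.2 132. ]
base [509.1 234.   12. ]
base [457.7 211.3  12. ]
rackplate [458.5 267.3  85. ]
rackplate [481.  215.9  85. ]
handles [453.5 285.  123. ]
dark 98
 352 353 352 352 350 352 351 353 345 345 335 340 342 344 338 343 354 348 347 353 346 350 279 241 321 348
 353 352 350 356 347 346 350 350 333 340 336 338 343 342 342 347 349 347 346 343 294 251 338 352 354 354
 352 350 354 352 348 351 342 342 340 342 341 336 337 345 346 343 343 352 308 263 336 356 352 354 350 351
 350 351 349 348 352 350 342 338 341 343 352 346 333 338 339 345 328 311 341 354 354 351 349 351 350 352
 352 352 349
[... 1865 characters left out ...]
 212 195 208
 350 351 353 353 352 352 350 351 352 351 355 240 219 268 371 356 278 299 356 308 202 190 200 242 235 227
 351 354 349 351 351 352 350 350 351 351 353 360 362 347 358 360 343 319 274 211 202 257 224 243 271 255
 353 350 350 349 349 352 352 347 354 353 351 350 348 303 337 307 246 188 190 268 300 335 262 303 364 315
 351 350 353 353 355 350 347 347 350 347 351 352 349 294 324 259 233 273 299 361 357 355 356 360 353 324
S [438.  265.9 127. ]
S [425.8 287.7 127. ]
Sjaw [463.6 270.2  59. ]
Sjaw [448.9 305.2  59. ]
red ((356.0, 197.0), (5.656853675842285, 5.656853675842285), 45.0)
redS ((226.71697998046875, 176.00942993164062), (11.400925636291504, 5.49442195892334), 74.05460357666016)
```

Run:
```python
from h import *
np.set_printoptions(precision=1,suppress=True)
V=T["image"].astype(int).sum(2)
print("barrel",onz(T,158.3,241,92), "handles ends",[onz(T,*p,123) for p in((155,236.5),(161.3,246.5))])
# rolls: outermost black corners upper blob (151.5,235.5)->(158.8,232) ; lower blob (157.3,248.5)->(165,245.5)
q=[onz(T,*p,123) for p in((151.7,235.3),(159.2,231.8),(157.3,249),(165.5,245.3))]
print(q,np.mean(q,0))
o=np.array([556.3,-124,0]);a=np.radians(9.65);ey=np.array([-np.sin(a),np.cos(a),0])
for t in(1.7,1.8,1.95):
    P=o-135*ey+[0,0,50]+97*(np.cos(t)*ey+np.array([0,0,np.sin(t)]));print(t,P,proj(T,P),proj(S,P))
Q=o-210*ey; print("pushstart",Q,"pushend",o-100*ey, ey)
```

```text
barrel [451.2 295.2  92. ] handles ends [array([465.2, 297.8, 123. ]), array([436.5, 278.8, 123. ])]
[array([468.6, 307.6, 123. ]), array([479.1, 285.5, 123. ]), array([429. , 290.5, 123. ]), array([440.1, 266.4, 123. ])] [454.2 287.5 123. ]
1.7 [ 581.  -269.4  146.2] [351.8 198.1] [229.9 176.7]
1.8 [ 582.6 -278.8  144.5] [355.  197.6] [227.4 176.5]
1.95 [ 584.9 -292.5  140.1] [359.6 196.9] [223.7 176.7]
pushstart [ 591.5 -331.     0. ] pushend [ 573.1 -222.6    0. ] [-0.2  1.   0. ]
```

```bash
python3 -m pendant '[[0,0,0,0,0,8.5,0],[0,0,0,0,0,8.5,0],[0,0,0,0,0,8.5,0],[0,0,0,0,0,8.5,0],[0,0,0,0,0,8.5,0],[0,0,0,0,0,8.5,0],[0,0,0,0,0,8.5,0],[0,0,0,0,0,8.5,0],[0,0,0,0,0,8.5,0],[0,0,0,0,0,8.5,0],[0,0,0,0,0,8.5,0],[0,0,0,0,0,8.5,0]]'
```

```text
clock: 1.3
position: [265.4, -565.5, 255.6]
ee_rot: [0.624, 0.781, 0.0, -0.001]
contact_force: [0.1, -1.3, 1.4]
gripper_width: 0.0
grasp_force: 0.0
```

```bash
python3 -m pendant '[[0.04,0,0,0,0,3,0],[0.04,0,0,0,0,0,0],[0.04,0,0,0,0,0,0],[0.03,0,0,0,0,0,0],[0,0.045,0,0,0,0,0],[0,0.045,0,0,0,0,0],[0,0.045,0,0,0,0,0],[0,0.045,0,0,0,0,0],[0,0.045,0,0,0,0,0],[0,0.045,0,0,0,0,0],[0,0.045,0,0,0,0,0],[0,0.045,0,0,0,0,0]]'
```

```text
clock: 2.5
position: [593.0, -354.4, 255.7]
ee_rot: [0.642, 0.767, -0.0, -0.001]
contact_force: [-0.1, 0.0, 1.6]
gripper_width: 0.4
grasp_force: 0.0
```

```bash
python3 -m pendant '[[0,0.002,0.04,0,0,0,0],[0,0,0.04,0,0,0,0],[0,0,0.036,0,0,0,0],[0.02,0,0,0,0,0,0],[0.015,0,0,0,0,0,0],[0.01,0,0,0,0,0,0],[0.01,0,0,0,0,0,0],[0.01,0,0,0,0,0,0],[0.01,0,0,0,0,0,0],[0.01,0,0,0,0,0,0],[0.01,0,0,0,0,0,0],[0.01,0,0,0,0,0,0]]'; python3 -m pendant '[[0.01,0,0,0,0,0,0],[0.01,0,0,0,0,0,0],[0.01,0,0,0,0,0,0],[0.01,0,0,0,0,0,0],[0,0,0,0,0,0,0],[0,0,0,0,0,0,0],[0,0,0,0,0,0,0],[0,0,0,0,0,0,0]]'
python3 - <<'E'
from h import *
d=get("scene");cv2.imwrite("pics/s1.png",cv2.resize(np.clip(d["image"][100:275,160:400,::-1].astype(float)*1.8,0,255).astype(np.uint8),(720,525)))
E
```

```text
clock: 3.7
position: [574.5, -250.6, 140.1]
ee_rot: [0.642, 0.767, -0.0, -0.0]
contact_force: [-0.5, -1.1, -1.8]
gripper_width: 0.2
grasp_force: 0.5
clock: 4.5
position: [567.9, -212.4, 140.2]
ee_rot: [0.642, 0.767, -0.0, 0.0]
contact_force: [0.0, 0.4, 1.0]
gripper_width: 0.1
grasp_force: 0.0
```

View pics/s1.png

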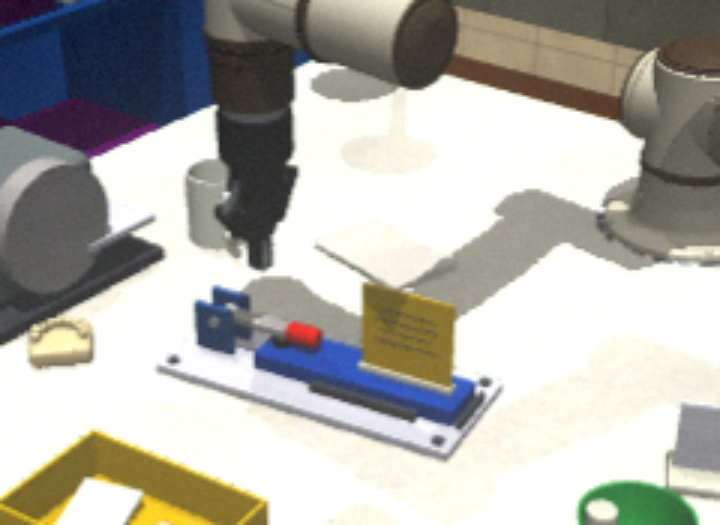

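The clamp arm is down with its red grip at (303,335), lying level over the foot. I'll move to the clip next.

```bash
python3 -m pendant '[[0,0,-0.045,0,0,0,0],[0,0,-0.045,0,0,0,0.04],[0,0,-0.03,0,0,0,0.085],[0.045,0,0,0,0,0,0.085],[0.045,0,0,0,0,0,0.085],[0.045,0,0,0,0,0,0.085],[0.045,0,0,0,0,0,0.085],[0.045,0,0,0,0,0,0.085],[0.045,0,0,0,0,0,0.085],[0.045,0,0,0,0,0,0.085],[0.045,0,0,0,0,0,0.085],[0,0,0,0,0,0,0.085]]'
python3 - <<'E'
from h import *
np.set_printoptions(precision=1,suppress=True)
d=get("top");print(arm.read_state()["position"])
I=np.clip(d["image"][:,:,::-1].astype(float)*1.8,0,255).astype(np.uint8)
cv2.imwrite("pics/t2.png",np.vstack([cv2.resize(I[210:265,140:205],(780,660),interpolation=cv2.INTER_NEAREST)[:590]]))
hsv=cv2.cvtColor(d["image"],cv2.COLOR_RGB2HSV);m=cv2.inRange(hsv,(20,100,40),(35,255,255));m[:,:245]=0;m[:175]=0;m[225:]=0;m[:,300:]=0
r=cv2.minAreaRect(cv2.findNonZero(m));print(r,onz(d,*r[0],132))
E
```

```text
clock: 5.75
position: [513.0, 45.7, 262.5]
ee_rot: [0.585, 0.808, 0.046, -0.05]
contact_force: [-0.1, -0.2, -0.3]
gripper_width: 85.4
grasp_force: 0.0
[513.3  44.7 262.4]
((276.9432373046875, 210.6405487060547), (1.5596258640289307, 24.330163955688477), 81.02737426757812) [543.8 -56.4 132. ]
```

View pics/t2.png

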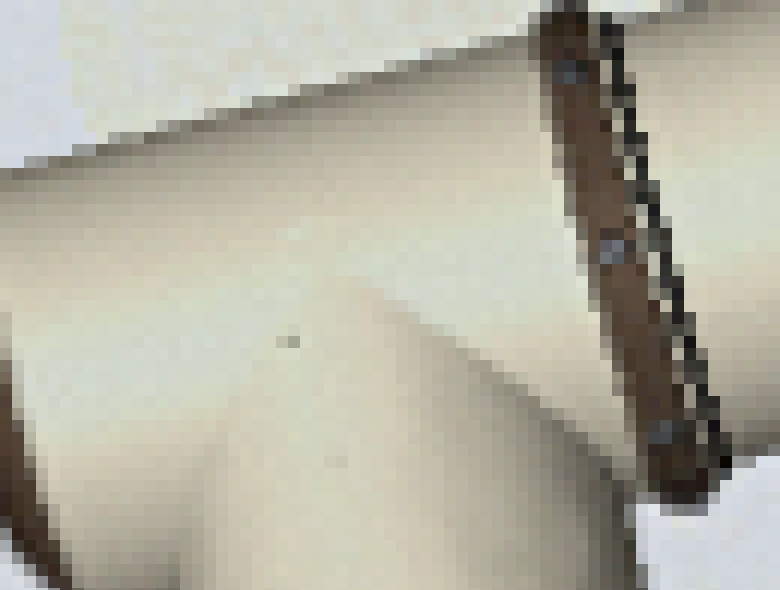

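The arm covers the clip in this view, so I keep the earlier measurement. The move also lagged and tilted slightly, so I'll check the joints.

```bash
cat >> h.py <<'E'
def rel(P,yaw):
    """rotvec deg in tool frame & shift (m) in tool axes, to TCP P pointing down with tool y at yaw deg (world)"""
    s=arm.read_state();r=R.from_quat(s["ee_rot"]);y=np.radians(yaw)
    M=np.column_stack([[-np.sin(y),np.cos(y),0],[np.cos(y),np.sin(y),0],[0,0,-1]])
    d=np.array(P,float)-s["position"]
    print("j",np.round(s["joints"],2),"pos",np.round(s["position"],1),"turn",np.round((r.inv()*R.from_matrix(M)).as_rotvec(degrees=True),2),"shift now-axes",np.round(r.inv().apply(d)/1000,4),"shift final-axes",np.round(M.T@d/1000,4),"F",np.round(s["contact_force"],1),"w",round(s["gripper_width"],1),"g",round(s["grasp_force"],1))
E
python3 -c "
from h import *
rel([453.5,286.5,250],23.9)"
```

```text
j [ 0.33  0.2  -0.19 -0.14 -1.17 -3.1 ] pos [513.3  44.7 262.4] turn [ 1.26 -7.55 -5.79] shift now-axes [0.2446 0.0179 0.0454] shift final-axes [0.2453 0.0433 0.0124] F [-0.3 -0.7  0.9] w 85.0 g 0.0
```

```bash
python3 -m pendant '[[0,0,0,0,0,-8.5,0.085],[0,0,0,0,0,-8.5,0.085],[0,0,0,0,0,-8.5,0.085],[0,0,0,0,0,-8.5,0.085],[0,0,0,0,0,-8.5,0.085],[0,0,0,0,0,-8.5,0.085],[0,0,0,0,0,-8.5,0.085],[0,0,0,0,0,-8.5,0.085],[0,0,0,0,0,-8.5,0.085],[0,0,0,0,0,-8.5,0.085],[0,0,0,0,0,-8.5,0.085],[0,0,0,0,0,-8.5,0.085]]';python3 -m pendant '[[0,0,0,0,0,-8.5,0.085],[0,0,0,0,0,-8.5,0.085],[0,0,0,0,0,-8.5,0.085],[0,0,0,0,0,-8.5,0.085],[0,0,0,0,0,-8.5,0.085],[0,0,0,0,0,-8.5,0.085],[0,0,0,0,0,-8.5,0.085],[0,0,0,0,0,-8.5,0.085],[0,0,0,0,0,-8.5,0.085],[0,0,0,0,0,-8.5,0.085],[0,0,0,0,0,0,0.085]]'; python3 -c "
from h import *
rel([453.5,286.5,250],203.9)"
```

```text
clock: 7.0
position: [513.5, 43.1, 261.8]
ee_rot: [-0.261, 0.963, 0.066, 0.004]
contact_force: [-0.3, 0.2, -0.3]
gripper_width: 84.8
grasp_force: 0.0
clock: 8.1
position: [513.4, 43.2, 261.8]
ee_rot: [0.841, -0.537, -0.047, -0.048]
contact_force: [-0.0, 0.6, -0.1]
gripper_width: 84.8
grasp_force: 0.0
j [ 0.32  0.2  -0.19 -0.14 -1.17  0.17] pos [513.4  43.2 261.8] turn [-1.66  7.45  1.03] shift now-axes [-0.2422 -0.0473  0.045 ] shift final-axes [-0.2467 -0.0438  0.0118] F [-0.   0.6 -0.1] w 84.8 g 0.0
```

```bash
python3 -m pendant '[[0,0,0,-1.66,7.45,1.03,0.085],[-0.035,-0.006,0,0,0,0,0.085],[-0.035,-0.006,0,0,0,0,0.085],[-0.035,-0.006,0,0,0,0,0.085],[-0.035,-0.006,0,0,0,0,0.085],[-0.035,-0.006,0,0,0,0,0.085],[-0.035,-0.006,0,0,0,0,0.085],[-0.035,-0.006,0,0,0,0,0.085],[0,0,0,0,0,0,0.085],[0,0,0,0,0,0,0.085]]'
python3 - <<'E'
from h import *
rel([453.5,286.5,250],203.9)
d=get("scene")
cv2.imwrite("pics/s3.png",cv2.resize(np.clip(d["image"][120:300,330:530,::-1].astype(float)*1.8,0,255).astype(np.uint8),(660,594),interpolation=cv2.INTER_CUBIC))
E
```

```text
clock: 9.1
position: [451.9, 285.3, 261.8]
ee_rot: [0.838, -0.545, 0.0, 0.0]
contact_force: [-0.6, -0.5, -0.4]
gripper_width: 85.0
grasp_force: 0.0
j [ 0.87  0.23 -0.21  0.   -1.14 -0.45] pos [451.9 285.3 261.8] turn [ 0.01 -0.01  0.01] shift now-axes [-0.0005 -0.0019  0.0118] shift final-axes [-0.0005 -0.0019  0.0118] F [-0.6 -0.5 -0.4] w 85.0 g 0.0
```

View pics/s3.png

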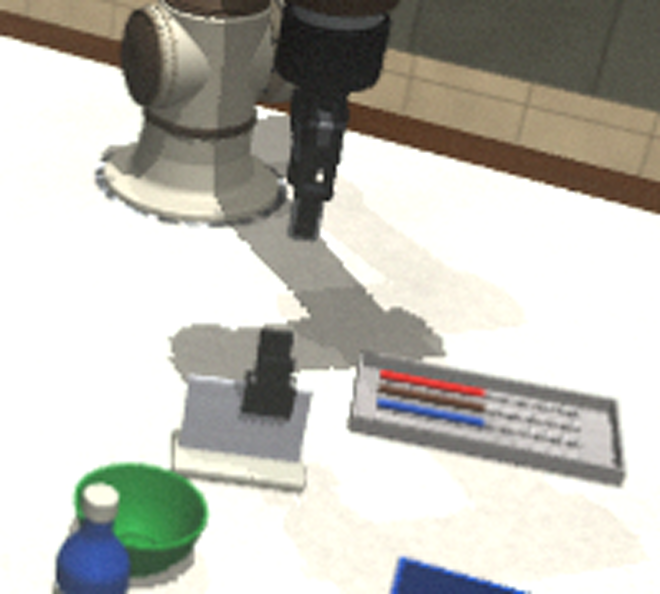

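The scene shows the gripper above the clip, with fingertips at (305,235), handles at (258–293, 330–375), and jaws at (243–297, 375–418). I'll compare these with projections.

Run:
```python
from h import *
d=get("scene")
f=lambda P:np.round((proj(d,P)-[330,120])*3.3)
a=np.radians(23.9);ex=np.array([np.cos(a),np.sin(a),0]);ey=np.array([-np.sin(a),np.cos(a),0])
c=np.array([453.5,286.5,0]);t=np.array([451.9,285.3,0])
print("near tip",f(t+[0,0,249]+ex*42), f(t+[0,0,249]+ex*50))
for n,k in(("roll+",c+ex*20+[0,0,127]),("roll-",c-ex*20+[0,0,127]),("roll+bot",c+ex*24+[0,0,123]),("jaw+",c+ex*6+[0,0,59])):
    h=20 if n=="jaw+" else 13
    print(n,f(k-ey*h),f(k+ey*h))
for s in(-50,50):print("plate top",f(np.array([461.3,273,85])+s*ey),f(np.array([458,272,85])+s*ey))
```

```text
near tip [301. 238.] [301. 243.]
roll+ [260. 356.] [293. 360.]
roll- [260. 329.] [292. 334.]
roll+bot [259. 362.] [292. 367.]
jaw+ [239. 413.] [289. 419.]
plate top [188. 377.] [189. 375.]
plate top [312. 393.] [312. 391.]
```

```bash
python3 -m pendant '[[-0.002,-0.001,0.04,0,0,0,0.085],[0,0,0.04,0,0,0,0.085],[0,0,0.03,0,0,0,0.085],[0,0,0.02,0,0,0,0.085],[0,0,0,0,0,0,0.05],[0,0,0,0,0,0,0.021],[0,0,0,0,0,0,0.021],[0,0,0,0,0,0,0.021],[0,0,0,0,0,0,0.021],[0,0,0,0,0,0,0.021]]'
python3 - <<'E'
from h import *
rel([453.5,286.5,250],203.9)
d=get("scene")
cv2.imwrite("pics/s4.png",cv2.resize(np.clip(d["image"][170:270,360:480,::-1].astype(float)*1.8,0,255).astype(np.uint8),(600,500),interpolation=cv2.INTER_CUBIC))
E
```

```text
clock: 10.2
position: [456.9, 290.6, 138.5]
ee_rot: [0.839, -0.544, 0.003, -0.008]
contact_force: [3.8, -0.9, 12.8]
gripper_width: 20.9
grasp_force: 10.7
j [ 0.87  0.36 -0.37  0.01 -0.83 -0.45] pos [456.9 290.6 138.5] turn [-0.93  0.19  0.25] shift now-axes [ 0.002   0.003  -0.1115] shift final-axes [ 0.0024  0.0048 -0.1115] F [ 3.8 -0.9 12.8] w 20.9 g 10.7
```

View pics/s4.png

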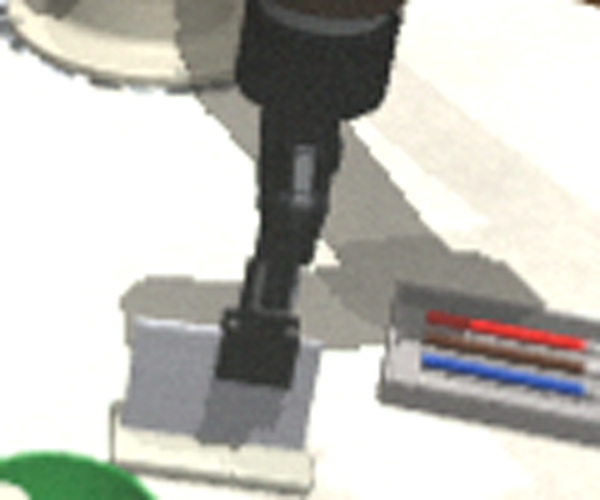

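The clip is squeezed open, with its jaws around the plate at (220–298, 315–385). I'll lift it now.

```bash
python3 -m pendant '[[0,0,-0.01,0,0,0,0.021],[0,0,-0.015,0,0,0,0.021],[0,0,-0.02,0,0,0,0.021],[0,0,-0.03,0,0,0,0.021],[0,0,-0.03,0,0,0,0.021],[0,0,-0.025,0,0,0,0.021],[0,0,0,0,0,0,0.021],[0,0,0,0,0,0,0.021],[0,0,0,0,0,0,0.021]]'
python3 - <<'E'
from h import *
rel([541.5,-42.4,250],189.65)
d=get("scene")
cv2.imwrite("pics/s5.png",cv2.resize(np.clip(d["image"][120:260,340:500,::-1].astype(float)*1.8,0,255).astype(np.uint8),(640,560),interpolation=cv2.INTER_CUBIC))
E
```

```text
clock: 11.15
position: [451.3, 286.9, 261.5]
ee_rot: [0.839, -0.545, -0.0, 0.0]
contact_force: [0.5, 0.3, 0.2]
gripper_width: 21.0
grasp_force: 8.4
j [ 0.87  0.23 -0.2  -0.   -1.14 -0.45] pos [451.3 286.9 261.5] turn [7.000e-02 1.000e-02 1.433e+01] shift now-axes [0.3375 0.0514 0.0115] shift final-axes [ 0.3397 -0.0337  0.0115] F [0.5 0.3 0.2] w 21.0 g 8.4
```

View pics/s5.png

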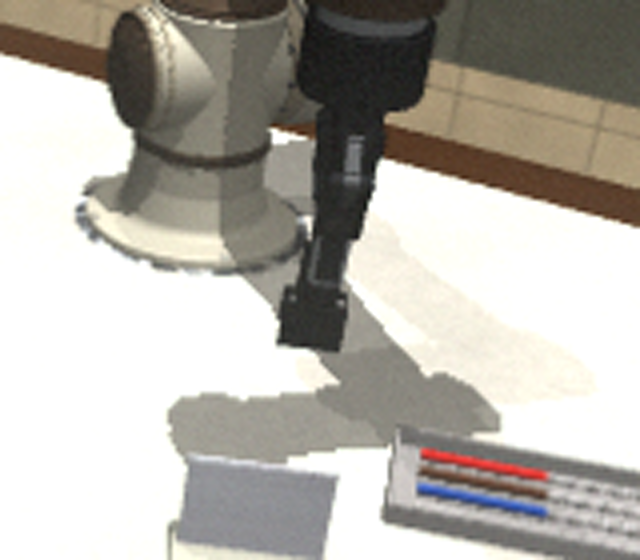

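The clip is held open clear of the rack, with jaw bottoms from (277,345) to (340,351). I'll work out where the jaws hang relative to the TCP.

Run:
```python
from h import *
d=S
a=np.radians(23.9);ex=np.array([np.cos(a),np.sin(a),0]);ey=np.array([-np.sin(a),np.cos(a),0])
t=np.array([451.3,286.9,0])
for w in(12,15,18):
  A=np.column_stack([ex]);
  for p in((277,345),(340,351)):
    o,r=ray(d,340+p[0]/4-.4,120+p[1]/4-.4)
    s=((t+ex*w-o)@ex)/(r@ex); Q=o+r*s
    print(w,"along",round((Q-t)@ey,1),"z",round(Q[2],1))
```

```text
12 along -22.7 z 188.4
12 along 16.8 z 189.6
15 along -23.0 z 190.1
15 along 16.5 z 191.3
18 along -23.2 z 191.8
18 along 16.2 z 193.0
```

```bash
python3 -m pendant '[[0,0,0,0,0,7.15,0.021],[0,0,0,0,0,7.15,0.021],[0.04,-0.004,0,0,0,0,0.021],[0.04,-0.004,0,0,0,0,0.021],[0.04,-0.004,0,0,0,0,0.021],[0.04,-0.004,0,0,0,0,0.021],[0.04,-0.004,0,0,0,0,0.021],[0.04,-0.004,0,0,0,0,0.021],[0.04,-0.004,0,0,0,0,0.021],[0.04,-0.004,0,0,0,0,0.021],[0.02,-0.002,0,0,0,0,0.021],[0,0,0,0,0,0,0.021]]'
python3 - <<'E'
from h import *
rel([541.5,-42.4,250],189.65)
E
```

```text
clock: 12.4
position: [542.7, -44.3, 260.5]
ee_rot: [0.763, -0.646, -0.001, 0.001]
contact_force: [-0.4, -0.0, -0.2]
gripper_width: 21.0
grasp_force: 8.4
j [ 0.22  0.25 -0.18 -0.   -1.15 -0.05] pos [542.7 -44.3 260.5] turn [ 0.15  0.02 -0.18] shift now-axes [-0.0021  0.0008  0.0106] shift final-axes [-0.0021  0.0008  0.0105] F [-0.4 -0.  -0.2] w 21.0 g 8.4
```

```bash
python3 -m pendant '[[-0.002,0.001,0.015,0,0,0,0.021],[0,0,0.01,0,0,0,0.021],[0,0,0.01,0,0,0,0.021],[0,0,0,0,0,0,0.021],[0,0,0,0,0,0,0.021]]'
python3 - <<'E'
from h import *
rel([541.5,-42.4,189],189.65)
d=get("scene");np.save("s6.npy",d,allow_pickle=True)
cv2.imwrite("pics/s6.png",cv2.resize(np.clip(d["image"][140:230,240:340,::-1].astype(float)*2,0,255).astype(np.uint8),(660,594),interpolation=cv2.INTER_CUBIC))
c=np.array([541.5,-42.4,132]);a=np.radians(9.65);ex=np.array([np.cos(a),np.sin(a),0]);ey=np.array([-np.sin(a),np.cos(a),0])
f=lambda P:np.round((proj(d,P)-[240,140]+.4)*6.6)
p=np.array([541.5,-42.4,226])
print("edge",f(c-50*ey),f(c+50*ey))
for w in(13,-13):
  for z in(71,76,79): print(w,z,f(p+ex*w-[0,0,z]-23*ey),f(p+ex*w-[0,0,z]+17*ey))
E
```

```text
clock: 12.9
position: [541.6, -39.8, 226.9]
ee_rot: [0.765, -0.644, -0.0, -0.0]
contact_force: [0.6, 0.3, -0.6]
gripper_width: 21.1
grasp_force: 8.4
j [ 0.23  0.27 -0.24 -0.   -1.06 -0.05] pos [541.6 -39.8 226.9] turn [0.   0.01 0.1 ] shift now-axes [0.0025 0.0005 0.0379] shift final-axes [0.0025 0.0005 0.0379] F [ 0.6  0.3 -0.6] w 21.1 g 8.4
edge [274. 359.] [475. 413.]
13 71 [314. 342.] [395. 363.]
13 76 [314. 351.] [395. 373.]
13 79 [314. 357.] [395. 379.]
-13 71 [341. 316.] [421. 337.]
-13 76 [340. 326.] [421. 347.]
-13 79 [340. 332.] [421. 353.]
```

View pics/s6.png

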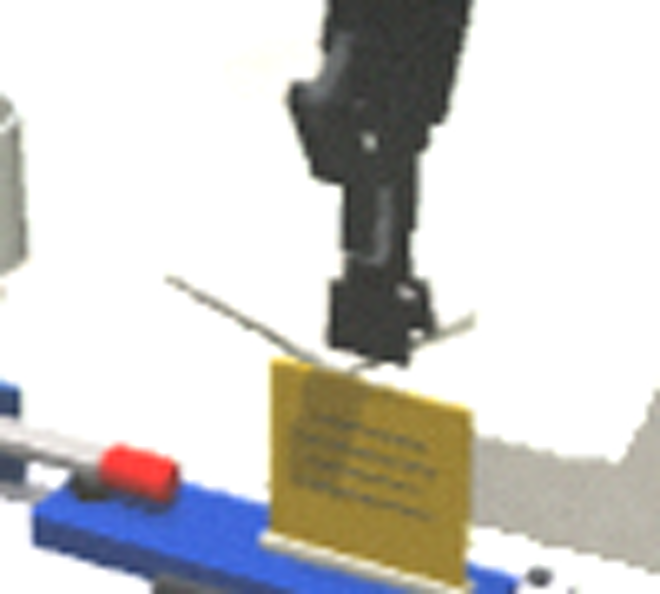

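The jaws straddle the card plane. The near jaw bottom runs (330,348)–(408,365), the far corner is at (433,337), and the card edge runs (272,358)–(470,410), matching its projection. I'll lower about 40 mm.

```bash
python3 -m pendant '[[0.003,0,0,0,0,0,0.021],[0,0,0.007,0,0,0,0.021],[0,0,0.007,0,0,0,0.021],[0,0,0.007,0,0,0,0.021],[0,0,0.007,0,0,0,0.021],[0,0,0.006,0,0,0,0.021],[0,0,0.006,0,0,0,0.021],[0,0,0,0,0,0,0.021],[0,0,0,0,0,0,0.021],[0,0,0,0,0,0,0.021]]'
python3 - <<'E'
from h import *
rel([541.5,-42.4,186.5],189.65)
d=get("scene")
cv2.imwrite("pics/s7.png",cv2.resize(np.clip(d["image"][140:230,240:340,::-1].astype(float)*2,0,255).astype(np.uint8),(660,594),interpolation=cv2.INTER_CUBIC))
E
```

```text
clock: 13.95
position: [542.3, -43.1, 187.3]
ee_rot: [0.764, -0.645, 0.0, -0.001]
contact_force: [-0.1, 0.3, -1.5]
gripper_width: 21.1
grasp_force: 8.4
j [ 0.22  0.31 -0.29 -0.   -0.97 -0.05] pos [542.3 -43.1 187.3] turn [-0.07  0.03  0.06] shift now-axes [-0.0008  0.0007  0.0008] shift final-axes [-0.0008  0.0007  0.0008] F [-0.1  0.3 -1.5] w 21.1 g 8.4
```

View pics/s7.png

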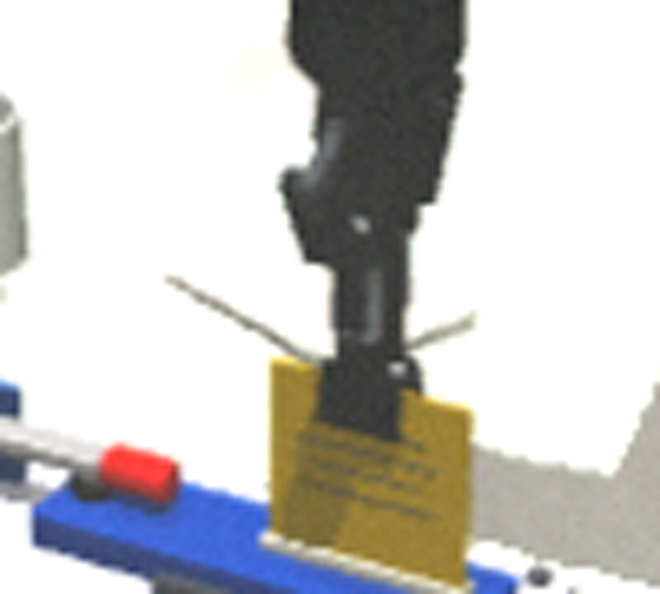

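The near jaw is in front of the card, with its bottom at (318,422)–(400,438). The far jaw is behind it, and the card has not moved. I'll hand in now.

```bash
python3 -c "
from bench import arm
print(arm.job_done())"
```

```text
the job is handed in; nothing more can be done
None
```

The job is handed in: the clamp is down on the foot, and the clip is held squeezed open around the middle of the card's top edge with no contact seen; the hand-in gave no verdict.

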